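# Slide the top shank board off the stack and lay it on the gluing block

## Task

The copper-coloured shoe needs its shank board. On the white stone slab with the copper-coloured board on top, slide that top board out over the slab's brass-lipped end until it sticks out about 40 mm past the edge, still lying flat; then pinch it across the overhanging end, lift it clear, and lay it flat on the cork-topped gluing block, centred and lengthways, and let go. Leave the dark grey board on the other slab where it is.

Things in the scene. Friction and masses are not known exactly. Their poses are not given: they have to be found in the camera images.
- copper_board_mid (a point): Centre (half-way through the thickness) of the loose copper-coloured board: stiff sheet 140 mm long (x), 46 wide (y), 5 thick (z), 30 to 65 g. Starts flat on a tan board of the same size, lengthways on the slab, its -x end 10 to 20 mm short of the brass-lipped end. Shut fingertips pressed lightly on it and moved along drag it; the tan board stays, held in a low nest.
- slab: White stone slab under the copper board, fixed. Origin: centre of its underside, on the bench (z = 0). 190 mm long (x), 110 wide (y), 40 high. Its brass-lipped end is at its x = -95 mm, roughly facing the robot, bare bench in front. A frame 70 mm wide, top 44.5 mm above the bench, holds the tan board (top at 45 mm, where the copper board lies); its -x side is the brass lip, out to the slab's end.
- block: Gluing block, wood with a brown cork top, fixed. Origin: centre of its underside, on the bench. 90 mm long (x), 60 wide (y), its flat top 40 mm above the bench. The board is to lie along its x (either way round), about 25 mm sticking out past each end.
- grey_board_mid (a point): Centre of the loose dark grey board (140 x 46 x 5 mm) on top of the stack on the other white slab (same sizes and heights): not to be moved. The two slabs stand left and right of the gluing block, either way round.
Not all that is in view belongs to the job. Of the things like the block, leave any that is blue; of the rest the smaller one is meant.

How it is judged:
By the outcome, as a careful person would: the job done as asked, in the order asked, and still so for the second after the job is handed in, with the robot touching nothing.
It also fails if it takes over 50 s, if anything falls off the work surface, if the arm or the gripper's body presses on something with over 40 N, if the wrist force passes 120 N, or if a joint passes its speed limit or range.

## Robot

A 6-joint arm with a two-finger parallel gripper is mounted at the origin on the work surface. World frame = base frame: x ahead of the robot, y to its left, z up, the work surface at z = 0. Lengths are in m, angles in rad, forces in N, time in s.
With the tool pointing down it reaches from about 0.425 to 0.95 m from the base axis. Payload 3.5 kg.
Tool frame: the origin (TCP) lies at the very end of the fingers, on their centre line; the grasp point (between the pads) lies 19 mm behind it; z points along the fingers, y is the direction in which the jaws open and shut (so a half turn about z gives the same grasp; the last joint's range is limited). The gripper opens to 85 mm and grips with 20 to 120 N. Pads are 22 mm wide; open, the fingers measure 114 mm over their backs; the gripper's body (76 mm by 85 mm) begins 54 mm behind the grasp point. The pads swing forward as they close: fully open they stand 13 mm farther back than shut.
Start: joints at [-1.43, 0.286, 1.577, -0, 1.279, -0.15], TCP at [0.194, -0.647, 0.201] pointing down, gripper open.
Joint ranges: [-2.77, 2.77], [-0.9, 2.22], [0.21, 2.48], [-1.53, 4.67], [0.24, 2.81], [-2.84, 2.84]. Speed limits (rad/s): [2.79, 2.79, 3.14, 3.14, 3.14, 3.14].

## Interface

Orientations are given as a unit quaternion [x, y, z, w].
In Python, from plant import ctrl, eyes, ticket gives the robot as it stands.
- The arm moves only by the tool send_rows, never from a script. Its arguments are lists of equal length, an entry for each row: "translation": the shift along the tool's x, y, z in units of 30 mm (1.0 is 30 mm), a list of three; "rotation": the turn, a rotation vector about the tool's x, y, z in units of 5 degrees (1.0 is 5 degrees), a list of three; "grip": the finger opening in mm, from 0 to 85.4. A call has 1 to 5 rows; each row shifts and turns the commanded pose from where the row before left it, along the tool's axes as they then stand; what a row does not reach is not made up. A row lasts 1/8 s, in which the tool goes at most 62.5 mm and 10.7 degrees, less where a joint would pass 70% of its speed; a pose out of reach is approached as far as the arm can. A call is refused whole if a number of a shift passes 1 or a number of a turn 1, either way. A call with a gripper value outside its range is refused whole. The fingers move at their own pace and stop on an object; "squeeze" is the grip in N (left out, the last holds). Time passes only in rows, so rows that do not move let the fingers close. It gives the time, the measured TCP pose, the force and the opening at its end, in the units of the state.
- ctrl.get_state(): the state, without advancing time (a new reading comes with each control period).
- eyes.read_camera(name): name is "side" or "top"; returns a dict with "image" (400x640x3 uint8, blue, green, red), "mtx" (3x3 intrinsics, pixels), "xyz" and "orientation" of the camera in the world. Camera axes: x right, y down, z forward; pixel columns grow to the right and rows downward; lengths in m; the calibration is good to about 2 mm. A picture is of the moment at which its call begins. There is no depth.
- ticket.sign_off(): hands the job in, once; it reports no verdict.
The state is a dict: "time": time; "qpos": joint angles; "dq": joint speeds; "joint_efforts": joint torques, N m; "eef_pos": TCP position; "tcp_rot": TCP orientation; "contact_force": force on the tool from outside, world axes, zero at the start; "wrist_torque": the same for the moment, N m; "opening": opening from 0.0 (shut) to 1.0 (fully open).
Only numpy, scipy, OpenCV 4.12 (cv2) and the standard library are available. Lean on these libraries where they do the work, as an engineer would, in place of code of your own. Each camera call takes 0.05 s, during which the arm holds its last target. There are 200 camera calls.

## Working session

There is one attempt and no reset: what is moved stays moved. The work goes in short steps, Python scripts to look and compute and a tool call to move; the robot and the scene stay as the last step left them, time stands still between calls to the robot, and variables do not carry over. Pictures are saved under pics/ and viewed, about 8 in all and at most 12, crops included, and the job is handed in when it is done.

Besides the shell and the picture viewer there is one more tool, called after "Emit:" as name(argument=value, ...) on one line, values as JSON. send_rows: Moves the arm, as the interface text tells. Its arguments: {"type":"object","properties":{"translation":{"type":"array"},"rotation":{"type":"array"},"grip":{"type":"array"},"squeeze":{"type":"number"}},"required":["translation","rotation","grip"]}

```bash
mkdir -p pics; ls; python3 - <<'E'
from plant import ctrl,eyes
import cv2
s=ctrl.get_state();print(s)
for n in("top","side"):
    c=eyes.read_camera(n);cv2.imwrite(f"pics/{n}0.png",c["image"]);print(n,c["mtx"],c["xyz"],c["orientation"])
E
```

```text
pics
{'time': 0.0, 'qpos': array([-1.43001286e+00,  2.87193253e-01,  1.57818406e+00, -3.13416751e-05,
        1.27860223e+00, -1.49988041e-01]), 'dq': array([ 0.0008981 , -0.00020632,  0.00102132,  0.00125457,  0.00037686,
       -0.0010625 ]), 'joint_efforts': array([-1.08067964e-04, -4.05985343e+01, -2.92626446e+01, -6.49694903e-05,
        5.79593150e-03, -1.70135884e-06]), 'eef_pos': array([ 0.19344057, -0.64592259,  0.19962505]), 'tcp_rot': array([ 9.89448732e-01,  1.44878507e-01, -9.50848836e-06, -1.19350482e-03]), 'contact_force': array([-0.69774445, -0.34540955, -0.10388933]), 'wrist_torque': array([ 0.019582  , -0.02704714,  0.0288939 ]), 'opening': 1.0020849424454905}
top [[502.66697047   0.         312.87444136]
 [  0.         502.66697047 195.67526164]
 [  0.           0.           1.        ]] [ 0.28975157 -0.0028626   1.1150716 ] [-0.69043547  0.71645129 -0.07254827  0.06879801]
side [[433.81394227   0.         324.46051296]
 [  0.         433.81394227 195.0155588 ]
 [  0.           0.           1.        ]] [0.363525   0.51597449 0.71484039] [-0.12162901  0.93466033 -0.33120851  0.04378777]
```

View pics/top0.png

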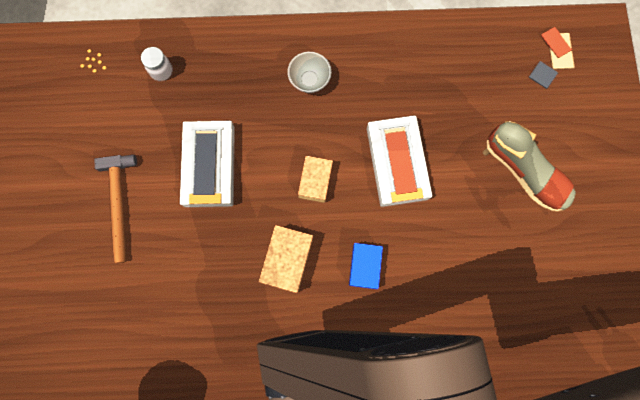

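View pics/side0.png

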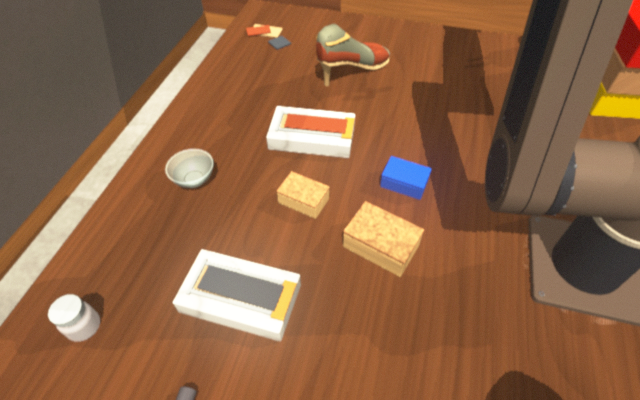

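The top view shows the copper board on the right slab at (400,161), with its brass lip at (406,197). The grey board is on the left slab at (208,163). There are three block-like things: the small cork one at (316,179), the large cork one at (287,259) and the blue one at (367,266). The small cork block fits, as it is neither blue nor the larger one. The side view agrees (small cork at (303,194), copper at (317,124)). Next I'll measure them and make one enlarged crop.

```bash
cat > h.py <<'E'
import numpy as np,cv2
from scipy.spatial.transform import Rotation as R
from plant import ctrl,eyes
def proj(c,uv,z):
    uv=np.atleast_2d(uv).astype(float)
    d=np.c_[uv,np.ones(len(uv))]@np.linalg.inv(c["mtx"]).T@R.from_quat(c["orientation"]).as_matrix().T
    return c["xyz"]+d*((z-c["xyz"][2])/d[:,2])[:,None]
def pix(c,p):
    q=(np.atleast_2d(p)-c["xyz"])@R.from_quat(c["orientation"]).as_matrix()
    q=q@c["mtx"].T; return q[:,:2]/q[:,2:]
def mask(img,kind):
    h,s,v=[a.astype(int) for a in cv2.split(cv2.cvtColor(img,cv2.COLOR_BGR2HSV))]
    m={"copper":((h<11)|(h>175))&(s>165)&(v>150),"cork":(h>10)&(h<24)&(s>60)&(v>150),"grey":(s<75)&(v<105)&(v>30),"white":(s<40)&(v>170),"brass":(h>19)&(h<28)&(s>160)&(v>150)}[kind]
    return m.astype(np.uint8)*255
def rect(c,kind,near,z,rad=0.15):
    """largest blob of colour near pixel; min-area rect on plane z"""
    m=mask(c["image"],kind);w=np.zeros_like(m);cv2.circle(w,near,60,255,-1)
    n,l,st,ce=cv2.connectedComponentsWithStats(m&w)
    i=1+np.argmax(st[1:,4]);cs,_=cv2.findContours((l==i).astype(np.uint8),cv2.RETR_EXTERNAL,cv2.CHAIN_APPROX_NONE)
    p=proj(c,max(cs,key=len)[:,0],z)[:,:2]
    (x,y),(a,b),t=cv2.minAreaRect((p*1000).astype(np.float32))
    if a<b:a,b,t=b,a,t+90
    t=(t+90)%180-90
    return dict(xy=(round(x,1),round(y,1)),L=round(a,1),W=round(b,1),ang=round(t,1))
E
python3 - <<'E'
from h import *
c=eyes.read_camera("top");s=eyes.read_camera("side")
for k,pt,ps,z in(("copper",(400,161),(317,124),.05),("cork",(316,179),(303,190),.04),("grey",(208,163),(240,288),.05),("white",(400,161),(310,130),.04),("brass",(406,197),(350,126),.0445)):
    print(k,rect(c,k,pt,z),rect(s,k,ps,z))
print(proj(c,[[400,161],[316,179],[208,163]],.05).round(3))
a=cv2.resize(c["image"][100:310,250:450],None,fx=2.8,fy=2.8,interpolation=cv2.INTER_CUBIC)
b=cv2.resize(s["image"][90:280,250:440],None,fx=1.2,fy=1.2)
cv2.imwrite("pics/crop1.png",a)
E
```

```text
copper {'xy': (574.0, -207.4), 'L': 138.4, 'W': 44.5, 'ang': 6.4} {'xy': (576.5, -203.6), 'L': 135.6, 'W': 41.0, 'ang': 6.2}
cork {'xy': (546.7, -18.0), 'L': 99.2, 'W': 62.5, 'ang': -13.0} {'xy': (542.1, 2.9), 'L': 246.1, 'W': 235.0, 'ang': -75.2}Traceback (most recent call last):
  File "<stdin>", line 4, in <module>
  File "h.py", line 19, in rect
    i=1+np.argmax(st[1:,4]);cs,_=cv2.findContours((l==i).astype(np.uint8),cv2.RETR_EXTERNAL,cv2.CHAIN_APPROX_NONE)
        ~~~~~~~~~^^^^^^^^^^
    return _wrapfunc(a, 'argmax', axis=axis, out=out, **kwds)
    return bound(*args, **kwds)
ValueError: attempt to get argmax of an empty sequence
```

```bash
python3 - <<'E'
from h import *
c=eyes.read_camera("top")
h=cv2.cvtColor(c["image"],cv2.COLOR_BGR2HSV)
print("grey",h[163,204],"brass",h[198,406],"white",h[190,425], "cork",h[180,316],"corkfront",h[199,313])
for k,pt,z in(("white",(400,161),.04),("brass",(406,197),.0445)):
    try: print(k,rect(c,k,pt,z))
    except Exception as e: print(k,"none")
a=cv2.resize(c["image"][105:215,290:440],None,fx=5,fy=5,interpolation=cv2.INTER_CUBIC)
cv2.imwrite("pics/crop1.png",a)
E
```

```text
grey [115  24 116] brass [ 26 142 255] white [  0   0 255] cork [ 23  98 254] corkfront [ 17 131 192]
white {'xy': (582.1, -205.1), 'L': 193.8, 'W': 115.3, 'ang': 6.3}
brass {'xy': (513.4, -240.0), 'L': 0.0, 'W': 0.0, 'ang': 0.0}
```

View pics/crop1.png

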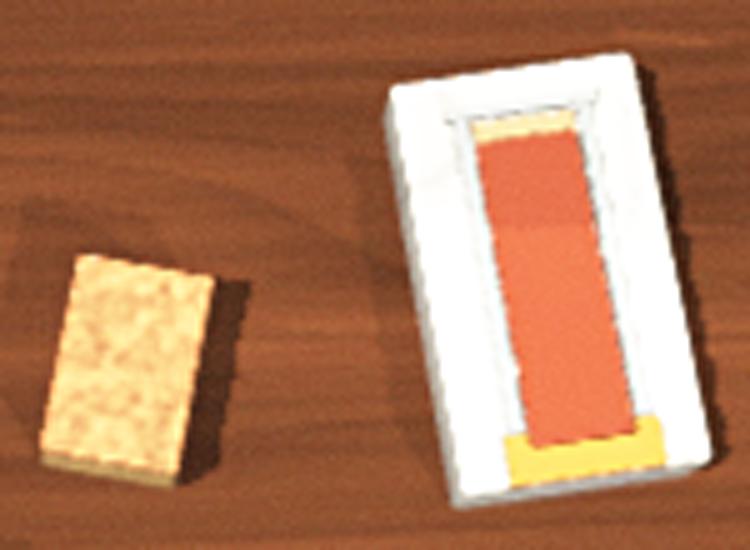

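The crop confirms the targets. The copper board lies on a tan board with the brass lip at its lower end (crop 512–664, 464–486), and the small cork block has its top corners at (78,256), (214,276), (180,474) and (41,457).

```bash
python3 - <<'E'
from h import *
c=eyes.read_camera("top")
f=lambda a:(np.array(a,float)+.5)/5-.5+[290,105]
def rep(n,a,z):
    p=proj(c,f(a),z)[:,:2]*1000
    print(n,p.round(0).tolist(),"mean",p.mean(0).round(1),"sides",[round(float(np.linalg.norm(p[i]-p[i-1])),1) for i in range(len(p))],"ang",[round(float(np.degrees(np.arctan2(*(p[i]-p[i-1])[::-1]))),1) for i in range(len(p))])
rep("block",[(78,256),(214,276),(180,474),(41,457)],.04)
rep("copper",[(477,142),(580,129),(637,433),(531,447)],.05)
rep("brass",[(512,486),(664,464),(660,417),(504,438)],.0445)
rep("slab",[(388,88),(632,54),(711,461),(458,494)],.04)
s=eyes.read_camera("side")
# same world points predicted in the side view for cross-check
for z,p in((.05,(574,-207.4)),(.04,(544,-18))): print(pix(s,[p[0]/1e3,p[1]/1e3,z]).round(1))
a=cv2.resize(s["image"][100:220,260:420],None,fx=5,fy=5,interpolation=cv2.INTER_CUBIC);cv2.imwrite("pics/crop2.png",a)
E
```

```text
block [[599.0, 1.0], [587.0, -59.0], [498.0, -40.0], [508.0, 20.0]] mean [548.1 -19.5] sides [92.4, 61.0, 90.7, 61.1] ang [-12.0, -100.8, 168.0, 80.8]
copper [[642.0, -178.0], [646.0, -224.0], [507.0, -238.0], [503.0, -192.0]] mean [ 574.5 -208. ] sides [139.6, 46.3, 139.4, 46.6] ang [5.9, -84.6, -174.0, 95.5]
brass [[487.0, -184.0], [494.0, -250.0], [515.0, -250.0], [508.0, -182.0]] mean [ 501.2 -216.4] sides [21.5, 67.1, 20.9, 69.0] ang [-174.6, -83.8, 0.2, 95.7]
slab [[672.0, -141.0], [684.0, -252.0], [496.0, -272.0], [485.0, -161.0]] mean [ 584.2 -206.4] sides [187.7, 111.7, 189.2, 111.8] ang [6.0, -83.8, -174.0, 95.4]
[[317.  122.2]]
[[306.3 189.2]]
```

View pics/crop2.png

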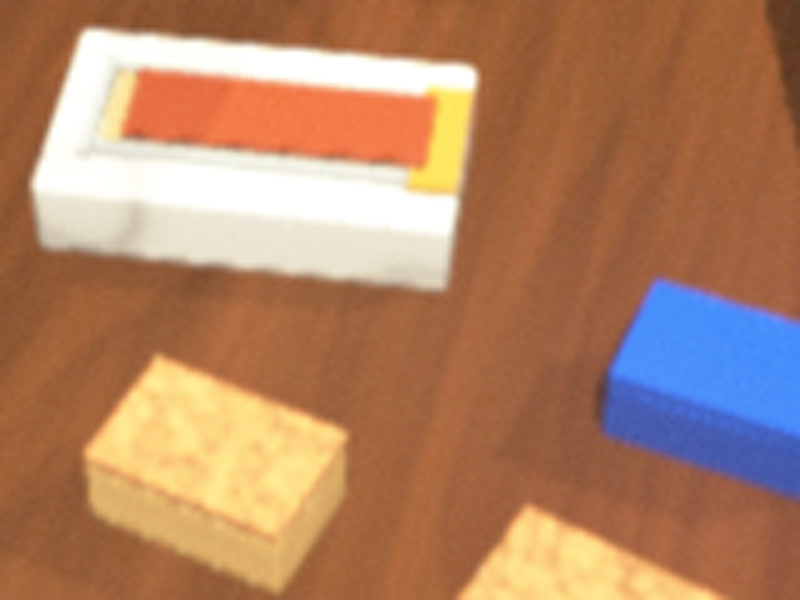

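The side crop agrees: the small cork block is left-centre, with top corners at (158,355), (347,434), (278,537) and (85,452), and the copper board is on the upper slab. I'll combine both views and plan the poses.

```bash
cat >> h.py <<'E'
def go(x,y,z,yaw):
    """remaining motion to a tool-down pose (mm, deg): yaw turn units, then shift units in the tool frame after the turn"""
    s=ctrl.get_state();M=R.from_quat(s["tcp_rot"]);a=np.radians(yaw)
    T=R.from_matrix(np.array([[np.cos(a),np.sin(a),0],[np.sin(a),-np.cos(a),0],[0,0,-1]]))
    rv=np.degrees((M.inv()*T).as_rotvec())/5
    sh=T.inv().apply(np.array([x,y,z])-s["eef_pos"]*1000)/30
    print("t",round(s["time"],2),"pos",(s["eef_pos"]*1000).round(1),"turn",rv.round(2),"shift",sh.round(2),"F",s["contact_force"].round(1),"open",round(s["opening"],3))
E
python3 - <<'E'
from h import *
s=eyes.read_camera("side")
f=lambda a:(np.array(a,float)+.5)/5-.5+[260,100]
for n,a,z in(("block",[(158,355),(347,434),(278,537),(85,452)],.04),("copper",[(138,68),(437,94),(428,166),(122,135)],.05),("brassedge",[(475,92),(461,191)],.0445)):
    p=proj(s,f(a),z)[:,:2]*1000; print(n,p.round(0).tolist(),p.mean(0).round(1))
go(580,-207,110,6)
E
```

```text
block [[589.0, -59.0], [501.0, -37.0], [514.0, 21.0], [602.0, -1.0]] [551.6 -18.7]
copper [[649.0, -220.0], [511.0, -238.0], [504.0, -189.0], [642.0, -174.0]] [ 576.4 -205.2]
brassedge [[495.0, -250.0], [487.0, -183.0]] [ 491.  -216.5]
t 0.4 pos [ 193.5 -646.6  200.8] turn [-0.   -0.    2.13] shift [ 14.34 -13.23   3.03] F [ 0.3  0.1 -0.4] open 0.999
```

Emit:
send_rows(translation=[[0,0,0],[0,0,0],[0,0,0],[1,-0.92,0],[1,-0.92,0]], rotation=[[0,0,1],[0,0,1],[0,0,0.13],[0,0,0],[0,0,0]], grip=[0,0,0,0,0], squeeze=40)

```text
time: 1.02
eef_pos: [0.2477, -0.585, 0.2009]
tcp_rot: [0.999, 0.052, 0.0, -0.0]
contact_force: [0.1, -1.0, -0.5]
opening: 0.003
```

Emit:
send_rows(translation=[[1,-0.92,0],[1,-0.92,0],[1,-0.92,0],[1,-0.92,0],[1,-0.92,0]], rotation=[[0,0,0],[0,0,0],[0,0,0],[0,0,0],[0,0,0]], grip=[0,0,0,0,0])

```text
time: 1.65
eef_pos: [0.383, -0.4315, 0.2013]
tcp_rot: [0.999, 0.053, 0.0, 0.0]
contact_force: [-0.3, 1.1, -0.5]
opening: 0.002
```

Emit:
send_rows(translation=[[1,-0.92,0],[1,-0.92,0],[1,-0.92,0],[1,-0.92,0],[1,-0.92,0.5]], rotation=[[0,0,0],[0,0,0],[0,0,0],[0,0,0],[0,0,0]], grip=[0,0,0,0,0])

```text
time: 2.28
eef_pos: [0.5186, -0.2792, 0.1877]
tcp_rot: [0.999, 0.053, 0.002, 0.001]
contact_force: [0.3, -0.4, 0.3]
opening: -0.0
```

Emit:
send_rows(translation=[[1,-0.92,0.5],[0.8,-0.8,0.5],[0.4,-0.4,0.5],[0,0,0],[0,0,0]], rotation=[[0,0,0],[0,0,0],[0,0,0],[0,0,0],[0,0,0]], grip=[0,0,0,0,0])

```text
time: 2.9
eef_pos: [0.5756, -0.2104, 0.1415]
tcp_rot: [0.999, 0.052, 0.0, 0.0]
contact_force: [-0.0, -0.8, 0.3]
opening: -0.002
```

```bash
python3 -c "
from h import *
go(580,-206,60,6)"
```

```text
t 2.9 pos [ 575.6 -210.4  141.5] turn [ 0.01 -0.   -0.  ] shift [ 0.16 -0.13  2.72] F [-0.  -0.8  0.3] open -0.002
```

Emit:
send_rows(translation=[[0.16,-0.13,0.8],[0,0,1],[0,0,0.8],[0,0,0.2],[0,0,0]], rotation=[[0,0,0],[0,0,0],[0,0,0],[0,0,0],[0,0,0]], grip=[0,0,0,0,0])

```text
time: 3.52
eef_pos: [0.5804, -0.206, 0.0578]
tcp_rot: [0.999, 0.052, 0.0, 0.0]
contact_force: [0.2, 0.1, 0.9]
opening: -0.002
```

Emit:
send_rows(translation=[[0,0,0.06],[0,0,0],[0,0,0]], rotation=[[0,0,0],[0,0,0],[0,0,0]], grip=[0,0,0])

```text
time: 3.9
eef_pos: [0.5806, -0.2052, 0.0559]
tcp_rot: [0.999, 0.053, 0.0, 0.0]
contact_force: [0.1, 0.2, -1.1]
opening: -0.001
```

Emit:
send_rows(translation=[[0,0,0.1],[0,0,0],[0,0,0]], rotation=[[0,0,0],[0,0,0],[0,0,0]], grip=[0,0,0])

```text
time: 4.28
eef_pos: [0.5802, -0.2049, 0.0521]
tcp_rot: [0.999, 0.052, -0.0, -0.0]
contact_force: [-0.2, -0.4, 0.6]
opening: 0.002
```

Emit:
send_rows(translation=[[0,0,0.06],[0,0,0],[0,0,0]], rotation=[[0,0,0],[0,0,0],[0,0,0]], grip=[0,0,0])

```text
time: 4.65
eef_pos: [0.5802, -0.205, 0.0504]
tcp_rot: [0.999, 0.052, -0.0, -0.0]
contact_force: [0.6, 0.3, -0.1]
opening: 0.005
```

Emit:
send_rows(translation=[[0,0,0.04],[0,0,0],[0,0,0]], rotation=[[0,0,0],[0,0,0],[0,0,0]], grip=[0,0,0])

```text
time: 5.03
eef_pos: [0.5802, -0.205, 0.0492]
tcp_rot: [0.999, 0.052, 0.0, 0.0]
contact_force: [-0.3, -0.3, -0.5]
opening: -0.001
```

Emit:
send_rows(translation=[[0,0,0.03],[0,0,0],[0,0,0]], rotation=[[0,0,0],[0,0,0],[0,0,0]], grip=[0,0,0])

```text
time: 5.4
eef_pos: [0.5802, -0.205, 0.0483]
tcp_rot: [0.999, 0.052, -0.0, -0.0]
contact_force: [-0.3, 1.6, -0.2]
opening: 0.001
```

Emit:
send_rows(translation=[[0,0,0.03],[0,0,0],[0,0,0]], rotation=[[0,0,0],[0,0,0],[0,0,0]], grip=[0,0,0])

```text
time: 5.78
eef_pos: [0.5802, -0.205, 0.0474]
tcp_rot: [0.999, 0.052, -0.0, -0.0]
contact_force: [-0.0, 0.4, -0.5]
opening: 0.001
```

Emit:
send_rows(translation=[[0,0,0.03],[0,0,0],[0,0,0]], rotation=[[0,0,0],[0,0,0],[0,0,0]], grip=[0,0,0])

```text
time: 6.15
eef_pos: [0.5802, -0.205, 0.0465]
tcp_rot: [0.999, 0.052, -0.0, -0.0]
contact_force: [-0.1, -0.3, -0.2]
opening: 0.001
```

```bash
python3 -c "
from h import *
go(580,-206,50,6)
s=eyes.read_camera('side')
cv2.imwrite('pics/press.png',cv2.resize(s['image'][60:180,240:400],None,fx=5,fy=5,interpolation=cv2.INTER_CUBIC))"
```

```text
t 6.15 pos [ 580.2 -205.    46.5] turn [-0.  0.  0.] shift [-0.01  0.03 -0.12] F [-0.1 -0.3 -0.2] open 0.001
```

View pics/press.png

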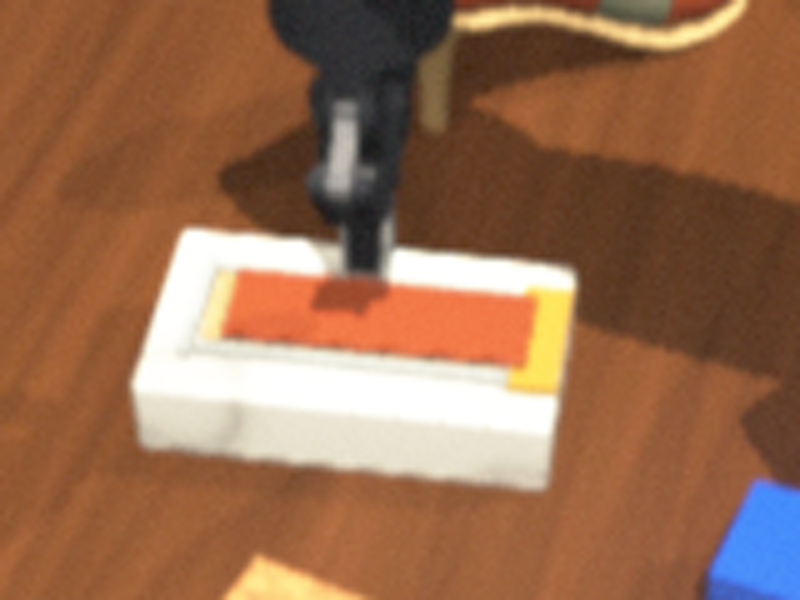

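The fingertips stand over the copper board, ending at crop (365,282), with a shadow at (345,298). They may still be hovering, so I'll compare with the projected TCP.

```bash
python3 -c "
from h import *
s=eyes.read_camera('side');t=eyes.read_camera('top')
for z in(.0465,.05,.055,.06,.065): print(z,((pix(s,[.5802,-.205,z])+.5-[240,60])*5).round(0))
print(((pix(s,[.5802,-.224,.05])+.5-[240,60])*5).round(0))
print(rect(t,'copper',(400,161),.05))
cv2.imwrite('pics/press2.png',cv2.resize(t['image'][100:220,330:490],None,fx=5,fy=5,interpolation=cv2.INTER_CUBIC))"
```

```text
0.0465 [[373. 320.]]
0.05 [[373. 315.]]
0.055 [[373. 306.]]
0.06 [[372. 298.]]
0.065 [[372. 289.]]
[[384. 288.]]
{'xy': (549.8, -90.4), 'L': 49.9, 'W': 39.1, 'ang': 60.4}
```

View pics/press2.png

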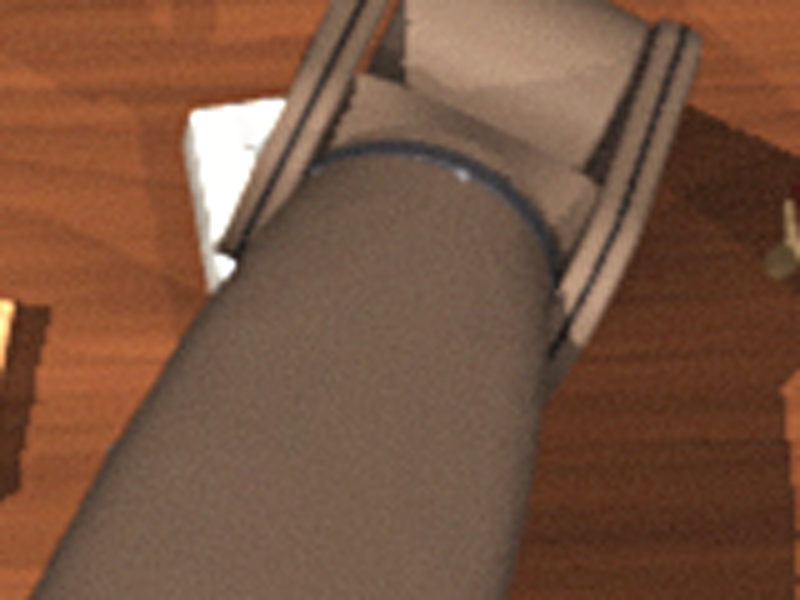

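The top view is blocked by the arm. In the side view the tip lies about 20 mm higher than the reported TCP, and there is no force yet, so the tips are still hovering. I'll keep feeling downwards in small steps.

Emit:
send_rows(translation=[[0,0,0.07],[0,0,0]], rotation=[[0,0,0],[0,0,0]], grip=[0,0])

```text
time: 6.55
eef_pos: [0.58, -0.2049, 0.0441]
tcp_rot: [0.999, 0.052, -0.0, -0.0]
contact_force: [0.1, -0.7, -0.2]
opening: -0.004
```

Emit:
send_rows(translation=[[0,0,0.05],[0,0,0]], rotation=[[0,0,0],[0,0,0]], grip=[0,0])

```text
time: 6.8
eef_pos: [0.5801, -0.205, 0.0427]
tcp_rot: [0.999, 0.052, -0.0, -0.0]
contact_force: [0.5, -0.3, -0.8]
opening: -0.003
```

```bash
python3 -c "
from h import *
go(580,-206,50,6)
s=eyes.read_camera('side')
g=cv2.cvtColor(s['image'],cv2.COLOR_BGR2HSV)
for v in range(108,124): print(v,[tuple(int(a) for a in g[v,u]) for u in (310,313,316)])"
```

```text
t 6.8 pos [ 580.1 -205.    42.7] turn [-0.  0.  0.] shift [-0.01  0.03 -0.24] F [ 0.5 -0.3 -0.8] open -0.003
108 [(165, 12, 43), (150, 13, 38), (16, 24, 117)]
109 [(30, 6, 41), (0, 7, 35), (22, 24, 119)]
110 [(162, 24, 53), (105, 13, 40), (23, 17, 121)]
111 [(0, 15, 50), (10, 19, 40), (22, 23, 123)]
112 [(12, 24, 53), (60, 12, 41), (23, 19, 121)]
113 [(45, 9, 54), (130, 19, 40), (18, 27, 124)]
114 [(18, 21, 61), (15, 24, 43), (19, 28, 127)]
115 [(9, 62, 94), (9, 66, 73), (12, 34, 137)]
116 [(7, 116, 132), (8, 122, 117), (10, 72, 152)]
117 [(8, 165, 155), (8, 152, 149), (8, 122, 157)]
118 [(7, 175, 159), (8, 172, 157), (8, 172, 160)]
119 [(8, 184, 159), (8, 179, 158), (7, 182, 158)]
120 [(7, 182, 158), (8, 178, 158), (8, 184, 173)]
121 [(9, 187, 157), (8, 180, 167), (8, 186, 218)]
122 [(8, 179, 177), (8, 178, 189), (9, 184, 238)]
123 [(8, 184, 217), (9, 189, 223), (9, 183, 242)]
```

```bash
python3 -c "
from h import *
a=cv2.imread('pics/press.png');g=cv2.cvtColor(a,cv2.COLOR_BGR2HSV)
for v in range(112,124): print(v,[tuple(int(k) for k in g[(v-60)*5+2,(u-240)*5+2]) for u in (310,313,316)])
st=ctrl.get_state();print(st['joint_efforts'].round(2),st['qpos'].round(4),st['wrist_torque'].round(3))"
```

```text
112 [(20, 14, 53), (10, 20, 38), (23, 15, 132)]
113 [(20, 24, 64), (30, 11, 47), (17, 24, 149)]
114 [(11, 62, 103), (7, 61, 92), (20, 29, 159)]
115 [(8, 115, 137), (8, 107, 133), (11, 59, 170)]
116 [(7, 165, 155), (7, 152, 158), (7, 111, 163)]
117 [(7, 184, 157), (8, 172, 160), (7, 157, 166)]
118 [(8, 180, 159), (8, 178, 159), (8, 180, 166)]
119 [(7, 184, 157), (8, 182, 161), (8, 182, 188)]
120 [(8, 179, 161), (7, 177, 176), (8, 180, 225)]
121 [(7, 177, 174), (8, 181, 197), (8, 182, 238)]
122 [(8, 184, 206), (8, 183, 221), (9, 180, 242)]
123 [(8, 178, 235), (8, 186, 236), (9, 182, 243)]
[ -0.   -37.97 -24.99   0.     0.     0.  ] [-0.5043  0.3304  1.8332 -0.      0.9782  0.9615] [ 0.002 -0.019 -0.026]
```

Both pictures show the tip moving down with the command, about 1 px for 3.8 mm, so it is still in free air. I'll carry on down.

Emit:
send_rows(translation=[[0,0,0.07],[0,0,0]], rotation=[[0,0,0],[0,0,0]], grip=[0,0])

```text
time: 7.1
eef_pos: [0.5801, -0.2049, 0.0406]
tcp_rot: [0.999, 0.052, -0.0, -0.0]
contact_force: [0.2, -0.7, 0.3]
opening: 0.0
```

Emit:
send_rows(translation=[[0,0,0.07],[0,0,0]], rotation=[[0,0,0],[0,0,0]], grip=[0,0])

```text
time: 7.35
eef_pos: [0.5801, -0.2049, 0.0385]
tcp_rot: [0.999, 0.052, -0.0, -0.0]
contact_force: [-0.2, 0.7, -0.6]
opening: 0.002
```

```bash
python3 -c "
from h import *
go(580,-206,50,6)
s=eyes.read_camera('side')
cv2.imwrite('pics/press3.png',cv2.resize(s['image'][90:150,270:350],None,fx=10,fy=10,interpolation=cv2.INTER_CUBIC))"
```

```text
t 7.35 pos [ 580.1 -204.9   38.5] turn [-0.  0.  0.] shift [-0.01  0.04 -0.38] F [-0.2  0.7 -0.6] open 0.002
```

View pics/press3.png

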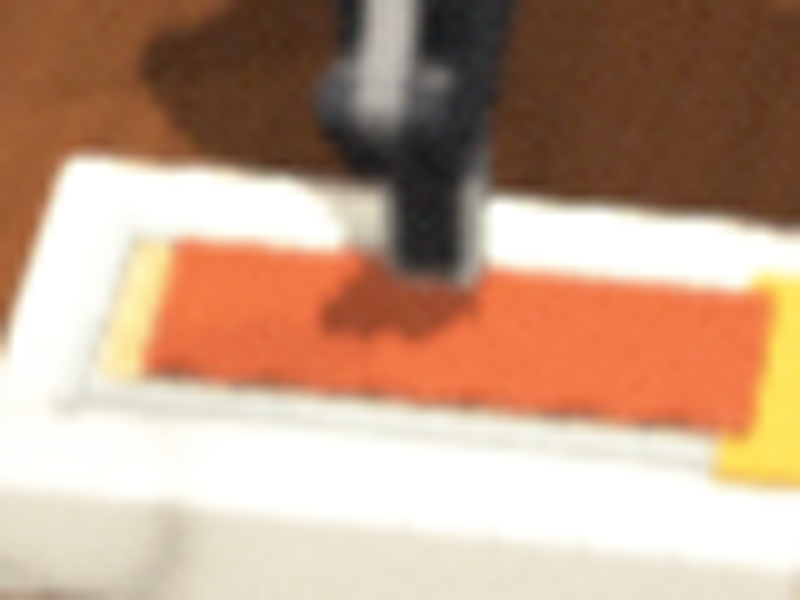

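The tip is at crop (430,275) over the board, with a detached shadow at (390,310) that is closing in. It is still about 10 mm or more above the board, so I'll go on down.

Emit:
send_rows(translation=[[0,0,0.1],[0,0,0]], rotation=[[0,0,0],[0,0,0]], grip=[0,0])

```text
time: 7.65
eef_pos: [0.58, -0.2049, 0.0353]
tcp_rot: [0.999, 0.052, -0.0, -0.0]
contact_force: [-0.5, 0.5, 0.5]
opening: 0.001
```

Emit:
send_rows(translation=[[0,0,0.07],[0,0,0]], rotation=[[0,0,0],[0,0,0]], grip=[0,0])

```text
time: 7.9
eef_pos: [0.5801, -0.2049, 0.0334]
tcp_rot: [0.999, 0.052, -0.0, -0.0]
contact_force: [-0.5, -0.2, -0.5]
opening: 0.001
```

Emit:
send_rows(translation=[[0,0,0.05],[0,0,0]], rotation=[[0,0,0],[0,0,0]], grip=[0,0])

```text
time: 8.15
eef_pos: [0.5801, -0.205, 0.032]
tcp_rot: [0.999, 0.052, -0.0, -0.0]
contact_force: [-0.1, 0.6, 0.6]
opening: -0.001
```

Emit:
send_rows(translation=[[0,0,0.05],[0,0,0]], rotation=[[0,0,0],[0,0,0]], grip=[0,0])

```text
time: 8.4
eef_pos: [0.5801, -0.205, 0.0305]
tcp_rot: [0.999, 0.052, -0.0, -0.0]
contact_force: [0.1, -0.3, -0.3]
opening: -0.002
```

Emit:
send_rows(translation=[[0,0,0.04],[0,0,0]], rotation=[[0,0,0],[0,0,0]], grip=[0,0])

```text
time: 8.65
eef_pos: [0.5802, -0.205, 0.0293]
tcp_rot: [0.999, 0.052, -0.0, -0.0]
contact_force: [0.8, -0.8, -0.0]
opening: -0.0
```

Emit:
send_rows(translation=[[0,0,0.03],[0,0,0]], rotation=[[0,0,0],[0,0,0]], grip=[0,0])

```text
time: 8.9
eef_pos: [0.5802, -0.205, 0.0284]
tcp_rot: [0.999, 0.052, -0.0, -0.0]
contact_force: [0.8, -0.7, -0.4]
opening: 0.004
```

```bash
python3 -c "
from h import *
s=eyes.read_camera('side')
cv2.imwrite('pics/press4.png',cv2.resize(s['image'][90:150,270:350],None,fx=10,fy=10,interpolation=cv2.INTER_CUBIC))
print(s['xyz'],ctrl.get_state()['eef_pos'])
g=cv2.cvtColor(s['image'],cv2.COLOR_BGR2HSV)
for v in range(114,126): print(v,[tuple(int(a) for a in g[v,u]) for u in (306,310,313,316)])"
```

```text
[0.363525   0.51597449 0.71484039] [ 0.58020133 -0.20499853  0.02846195]
114 [(14, 56, 181), (15, 10, 51), (40, 18, 42), (22, 24, 118)]
115 [(9, 120, 178), (10, 16, 48), (0, 7, 35), (13, 25, 124)]
116 [(8, 176, 206), (8, 21, 49), (165, 13, 40), (23, 25, 121)]
117 [(7, 179, 224), (18, 24, 53), (50, 17, 46), (21, 28, 117)]
118 [(8, 184, 206), (12, 22, 59), (135, 23, 45), (15, 26, 116)]
119 [(8, 181, 172), (5, 40, 71), (23, 21, 49), (15, 26, 119)]
120 [(8, 181, 152), (7, 84, 91), (11, 65, 78), (11, 42, 127)]
121 [(7, 176, 146), (8, 126, 127), (7, 117, 122), (9, 84, 148)]
122 [(7, 177, 138), (7, 162, 135), (8, 156, 149), (8, 143, 177)]
123 [(7, 173, 136), (8, 175, 137), (8, 176, 159), (8, 179, 219)]
124 [(8, 177, 151), (7, 176, 149), (9, 190, 181), (8, 180, 238)]
125 [(8, 180, 195), (7, 182, 191), (8, 184, 224), (8, 184, 242)]
```

The tip is now at row 121 and the shadow gap is down to about 3 px, so it is nearly there.

Emit:
send_rows(translation=[[0,0,0.05],[0,0,0]], rotation=[[0,0,0],[0,0,0]], grip=[0,0])

```text
time: 9.2
eef_pos: [0.5801, -0.2049, 0.0268]
tcp_rot: [0.999, 0.052, -0.0, -0.0]
contact_force: [0.6, 0.9, -0.5]
opening: 0.001
```

Emit:
send_rows(translation=[[0,0,0.04],[0,0,0]], rotation=[[0,0,0],[0,0,0]], grip=[0,0])

```text
time: 9.45
eef_pos: [0.5801, -0.205, 0.0256]
tcp_rot: [0.999, 0.052, -0.0, -0.0]
contact_force: [-0.8, -0.1, -0.5]
opening: 0.002
```

Emit:
send_rows(translation=[[0,0,0.03],[0,0,0]], rotation=[[0,0,0],[0,0,0]], grip=[0,0])

```text
time: 9.7
eef_pos: [0.5802, -0.205, 0.0248]
tcp_rot: [0.999, 0.052, -0.0, -0.0]
contact_force: [0.3, 0.6, 1.2]
opening: -0.002
```

Emit:
send_rows(translation=[[0,0,0.03],[0,0,0]], rotation=[[0,0,0],[0,0,0]], grip=[0,0])

```text
time: 9.95
eef_pos: [0.5802, -0.205, 0.0239]
tcp_rot: [0.999, 0.052, -0.0, -0.0]
contact_force: [-0.1, 0.2, -0.8]
opening: -0.002
```

Emit:
send_rows(translation=[[0,0,0.03],[0,0,0]], rotation=[[0,0,0],[0,0,0]], grip=[0,0])

```text
time: 10.2
eef_pos: [0.5802, -0.205, 0.023]
tcp_rot: [0.999, 0.052, -0.0, -0.0]
contact_force: [0.3, 0.5, 0.1]
opening: 0.002
```

Emit:
send_rows(translation=[[0,0,0.03],[0,0,0]], rotation=[[0,0,0],[0,0,0]], grip=[0,0])

```text
time: 10.45
eef_pos: [0.5802, -0.205, 0.0221]
tcp_rot: [0.999, 0.052, -0.0, -0.0]
contact_force: [0.2, 0.2, -0.1]
opening: -0.001
```

Emit:
send_rows(translation=[[0,0,0.03],[0,0,0]], rotation=[[0,0,0],[0,0,0]], grip=[0,0])

```text
time: 10.7
eef_pos: [0.5802, -0.205, 0.0212]
tcp_rot: [0.999, 0.052, -0.0, -0.0]
contact_force: [0.8, -0.3, -0.1]
opening: -0.002
```

```bash
python3 -c "
from h import *
s=eyes.read_camera('side')
cv2.imwrite('pics/press5.png',cv2.resize(s['image'][90:150,270:350],None,fx=10,fy=10,interpolation=cv2.INTER_CUBIC))
print(ctrl.get_state()['eef_pos'],ctrl.get_state()['contact_force'])
g=cv2.cvtColor(s['image'],cv2.COLOR_BGR2HSV)
for v in range(117,127): print(v,[tuple(int(a) for a in g[v,u]) for u in (306,310,313,316)])"
```

```text
[ 0.58022757 -0.20500326  0.02130606] [-0.52378869  0.6849962   0.27529663]
117 [(8, 178, 183), (10, 14, 55), (150, 13, 39), (17, 31, 116)]
118 [(8, 182, 206), (6, 23, 55), (0, 6, 40), (24, 24, 105)]
119 [(8, 187, 200), (12, 21, 62), (10, 17, 45), (15, 22, 94)]
120 [(7, 178, 162), (18, 21, 60), (160, 17, 44), (14, 27, 103)]
121 [(8, 175, 141), (11, 31, 66), (6, 31, 41), (19, 23, 121)]
122 [(7, 173, 137), (8, 65, 79), (10, 51, 60), (16, 31, 142)]
123 [(8, 172, 135), (7, 114, 112), (9, 81, 97), (10, 60, 169)]
124 [(8, 185, 131), (7, 151, 128), (8, 128, 128), (8, 122, 211)]
125 [(8, 180, 150), (7, 170, 150), (8, 171, 154), (8, 166, 235)]
126 [(8, 187, 194), (7, 177, 187), (8, 181, 209), (9, 179, 242)]
```

Emit:
send_rows(translation=[[0,0,0.05],[0,0,0]], rotation=[[0,0,0],[0,0,0]], grip=[0,0])

```text
time: 11.0
eef_pos: [0.5803, -0.205, 0.0198]
tcp_rot: [0.999, 0.052, 0.0, 0.0]
contact_force: [0.2, -1.1, 0.2]
opening: -0.003
```

Emit:
send_rows(translation=[[0,0,0.03],[0,0,0]], rotation=[[0,0,0],[0,0,0]], grip=[0,0])

```text
time: 11.25
eef_pos: [0.5803, -0.2051, 0.0198]
tcp_rot: [0.999, 0.053, -0.0, -0.0]
contact_force: [-1.9, 1.9, 4.9]
opening: 0.003
```

Emit:
send_rows(translation=[[0,0,0.03],[0,0,0]], rotation=[[0,0,0],[0,0,0]], grip=[0,0])

```text
time: 11.5
eef_pos: [0.5803, -0.2051, 0.0197]
tcp_rot: [0.999, 0.053, -0.0, -0.0]
contact_force: [-4.8, 1.4, 8.9]
opening: -0.002
```

Contact, with 9 N at a reported z of 19.7 mm. The real fingertips are therefore about 30 mm higher than the reported TCP, and I'll use that offset from here. Now I'll drag along tool −x.

Emit:
send_rows(translation=[[-0.1,0,0],[-0.2,0,0],[-0.2,0,0],[-0.2,0,0],[-0.2,0,0]], rotation=[[0,0,0],[0,0,0],[0,0,0],[0,0,0],[0,0,0]], grip=[0,0,0,0,0])

```text
time: 12.12
eef_pos: [0.5554, -0.2089, 0.0198]
tcp_rot: [0.999, 0.052, 0.003, 0.001]
contact_force: [3.0, -0.2, 5.4]
opening: -0.001
```

```bash
python3 -c "
from h import *
go(526.5,-211,20,6)
s=eyes.read_camera('side')
cv2.imwrite('pics/drag1.png',cv2.resize(s['image'][80:160,260:380],None,fx=6,fy=6,interpolation=cv2.INTER_CUBIC))"
```

```text
t 12.12 pos [ 555.4 -208.9   19.8] turn [ 0.03 -0.06 -0.  ] shift [-0.97 -0.03 -0.01] F [ 3.  -0.2  5.4] open -0.001
```

View pics/drag1.png

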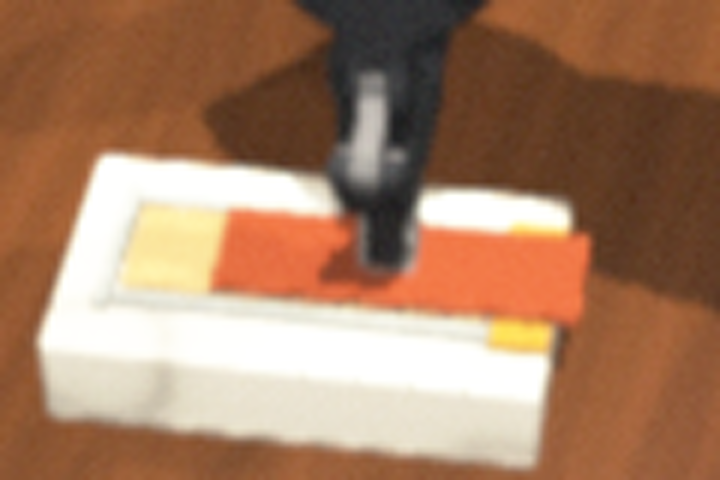

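The board follows the fingertips: its end at crop (585,280) is now past the brass lip, and the tan board has stayed put. I'll continue the drag.

Emit:
send_rows(translation=[[-0.2,0,0],[-0.2,0,0],[-0.2,0,0],[-0.2,0,0],[-0.1,0,0]], rotation=[[0,0,0],[0,0,0],[0,0,0],[0,0,0],[0,0,0]], grip=[0,0,0,0,0])

```text
time: 12.8
eef_pos: [0.5285, -0.2118, 0.0198]
tcp_rot: [0.999, 0.052, 0.003, 0.001]
contact_force: [3.7, -0.2, 5.1]
opening: 0.001
```

```bash
python3 -c "
from h import *
go(526.5,-211,20,6)
s=eyes.read_camera('side')
m=mask(s['image'],'copper')
print(rect(s,'copper',(330,127),.05))
p=proj(s,np.argwhere(m[90:150,280:380])[:,::-1]+[280,90],.05)[:,:2]*1000
u=np.array([np.cos(np.radians(6)),np.sin(np.radians(6))]);a=p@u
print('end',np.percentile(a,[.2,1,99,99.8]).round(1),'edge',np.array([490.7,-216.7])@u)
"
```

```text
t 12.8 pos [ 528.5 -211.8   19.8] turn [ 0.04 -0.06 -0.  ] shift [-0.06 -0.03 -0.01] F [ 3.7 -0.2  5.1] open 0.001
{'xy': (524.6, -212.2), 'L': 139.8, 'W': 51.9, 'ang': 6.5}
end [430.1 431.  568.  569. ] edge 465.3605760671112
```

Emit:
send_rows(translation=[[-0.07,0,0],[0,0,0],[0,0,-0.3],[0,0,-1],[0,0,-1]], rotation=[[0,0,0],[0,0,0],[0,0,0],[0,0,0],[0,0,0]], grip=[0,0,0,0,0])

```text
time: 13.48
eef_pos: [0.5227, -0.2102, 0.0864]
tcp_rot: [0.999, 0.052, -0.002, -0.001]
contact_force: [0.7, 0.1, -0.9]
opening: 0.003
```

```bash
python3 -c "
from h import *
s=eyes.read_camera('side')
print(rect(s,'copper',(330,127),.05))
m=mask(s['image'],'copper')
p=proj(s,np.argwhere(m[90:150,280:380])[:,::-1]+[280,90],.05)[:,:2]*1000
u=np.array([np.cos(np.radians(6)),np.sin(np.radians(6))]);a=p@u
print('end',np.percentile(a,[.2,1,99,99.8]).round(1))
cv2.imwrite('pics/drag2.png',cv2.resize(s['image'][70:170,260:400],None,fx=5.5,fy=5.5,interpolation=cv2.INTER_CUBIC))
go(461,-220,80,6)"
```

```text
{'xy': (522.2, -212.9), 'L': 139.2, 'W': 52.9, 'ang': 6.5}
end [428.  429.1 565.4 566.6]
t 13.53 pos [ 525.6 -211.9   91.4] turn [ 0.03 -0.03  0.01] shift [-2.17  0.04  0.38] F [ 1.  -0.5  2.6] open 0.002
```

View pics/drag2.png

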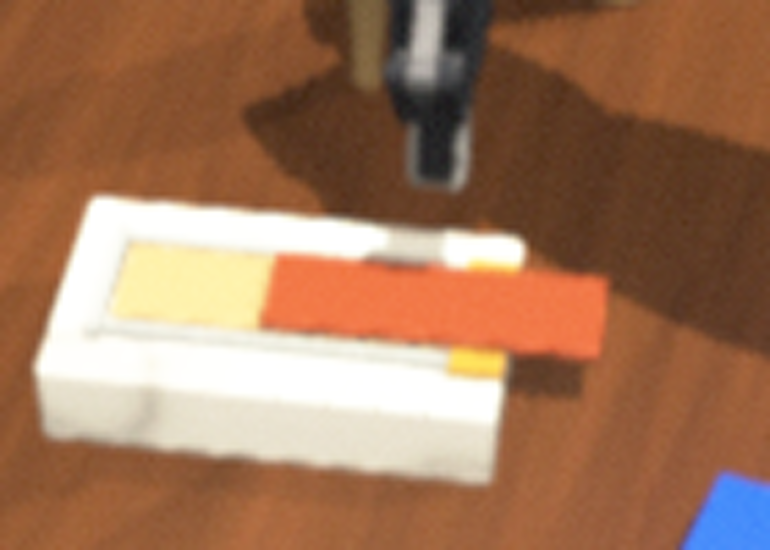

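The board lies flat with about 38 mm past the lip edge: its end is at crop (605,315) and the slab end at (515,300). The tool is clear. Now I'll open, move over the overhanging end and go down around it.

Emit:
send_rows(translation=[[-0.7,0,0],[-0.8,0,0],[-0.6,0,0],[-0.07,0.04,0.3],[0,0,0]], rotation=[[0,0,0],[0,0,0],[0,0,0],[0,0,0],[0,0,0]], grip=[66,66,66,66,66], squeeze=50)

```text
time: 14.15
eef_pos: [0.4592, -0.2186, 0.0768]
tcp_rot: [0.999, 0.052, -0.001, -0.001]
contact_force: [0.2, 0.3, 0.3]
opening: 0.776
```

```bash
python3 -c "
from h import *
go(460.3,-220,-5,6.2)"
```

```text
t 14.15 pos [ 459.2 -218.6   76.8] turn [-0.02  0.02 -0.04] shift [0.03 0.05 2.73] F [0.2 0.3 0.3] open 0.776
```

Emit:
send_rows(translation=[[0.03,0.05,0.5],[0,0,0.5],[0,0,0.3],[0,0,0.2],[0,0,0]], rotation=[[0,0,0],[0,0,0],[0,0,0],[0,0,0],[0,0,0]], grip=[66,66,66,66,66])

```text
time: 14.78
eef_pos: [0.4606, -0.22, 0.0324]
tcp_rot: [0.999, 0.052, -0.0, -0.0]
contact_force: [-0.9, 0.5, -0.9]
opening: 0.776
```

Emit:
send_rows(translation=[[0,0,0.3],[0,0,0.4],[0,0,0.4],[0,0,0.13],[0,0,0]], rotation=[[0,0,0],[0,0,0],[0,0,0],[0,0,0],[0,0,0]], grip=[66,66,66,66,66])

```text
time: 15.4
eef_pos: [0.4606, -0.2201, -0.0044]
tcp_rot: [0.999, 0.052, -0.0, -0.0]
contact_force: [-0.1, 1.4, 0.7]
opening: 0.767
```

```bash
python3 -c "
from h import *
go(460.3,-220,-5,6.2)
s=eyes.read_camera('side')
cv2.imwrite('pics/pinch.png',cv2.resize(s['image'][70:170,270:410],None,fx=5.5,fy=5.5,interpolation=cv2.INTER_CUBIC))"
```

```text
t 15.4 pos [ 460.6 -220.1   -4.4] turn [-0.01  0.01 -0.04] shift [-0.01 -0.    0.02] F [-0.1  1.4  0.7] open 0.767
```

View pics/pinch.png

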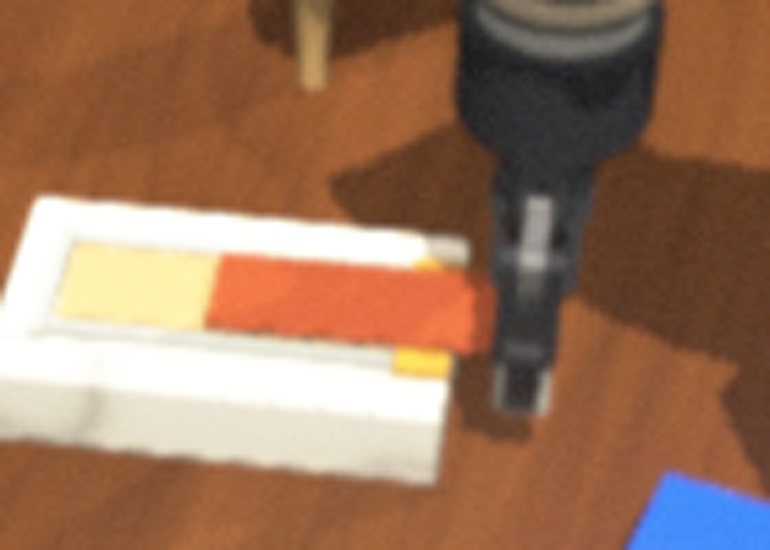

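The fingers straddle the overhang. The near finger's tip at crop (525,412) is about 13 mm below board level and clear of the slab end at (450,360). Closing.

Emit:
send_rows(translation=[[0,0,0],[0,0,0],[0,0,0],[0,0,0],[0,0,0]], rotation=[[0,0,0],[0,0,0],[0,0,0],[0,0,0],[0,0,0]], grip=[52,44,40,40,40], squeeze=50)

```text
time: 16.08
eef_pos: [0.4612, -0.2205, -0.0036]
tcp_rot: [0.999, 0.052, 0.0, 0.0]
contact_force: [0.6, 0.0, 1.1]
opening: 0.524
```

Emit:
send_rows(translation=[[0,0,0],[0,0,-0.1],[0,0,-0.2],[0,0,-0.4],[0,0,-0.6]], rotation=[[0,0,0],[0,0,0],[0,0,0],[0,0,0],[0,0,0]], grip=[40,40,40,40,40])

```text
time: 16.7
eef_pos: [0.4606, -0.2201, 0.0358]
tcp_rot: [0.999, 0.052, -0.0, -0.0]
contact_force: [-1.2, 0.1, -0.0]
opening: 0.518
```

Emit:
send_rows(translation=[[0,0,-0.6],[0,0,-0.6],[0,0,-0.4],[0,0,0],[0,0,0]], rotation=[[0,0,0],[0,0,0],[0,0,0],[0,0,0],[0,0,0]], grip=[40,40,40,40,40])

```text
time: 17.32
eef_pos: [0.4604, -0.22, 0.0826]
tcp_rot: [0.999, 0.052, -0.0, -0.0]
contact_force: [-0.3, 0.7, -0.2]
opening: 0.52
```

```bash
python3 -c "
from h import *
go(489,-6,80,-12.2)
s=eyes.read_camera('side')
cv2.imwrite('pics/lift.png',cv2.resize(s['image'][50:200,250:450],None,fx=4,fy=4,interpolation=cv2.INTER_CUBIC))
m=mask(s['image'],'copper');y,x=np.nonzero(m[60:200,250:400]);print(x.min()+250,x.max()+250,y.min()+60,y.max()+60)
print('expected far corners if level', pix(s,[[.600,-.23,.132],[.600,-.18,.132]]).round(1))"
```

```text
t 17.32 pos [ 460.4 -220.    82.6] turn [-0.01  0.01  3.64] shift [-0.58 -7.17  0.09] F [-0.3  0.7 -0.2] open 0.52
291 361 64 104
expected far corners if level [[307.7  84.8]
 [301.   99. ]]
```

View pics/lift.png

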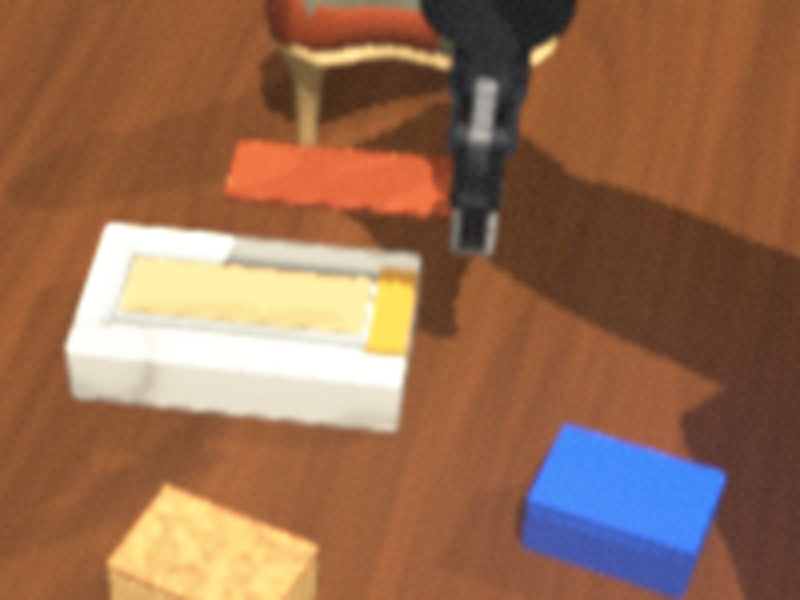

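The board is gripped and hangs level: far end at crop (233,170), near end in the jaws at (475,200), with the slab and tan board left behind. Next I'll turn and carry it over the block.

Emit:
send_rows(translation=[[0,0,0],[0,0,0],[0,0,0],[0,0,0],[0,0,0]], rotation=[[0,0,0.5],[0,0,0.9],[0,0,0.9],[0,0,0.9],[0,0,0.44]], grip=[40,40,40,40,40])

```text
time: 18.0
eef_pos: [0.4603, -0.2199, 0.082]
tcp_rot: [0.994, -0.107, -0.001, -0.001]
contact_force: [0.5, 0.2, -0.8]
opening: 0.522
```

Emit:
send_rows(translation=[[0,-0.5,0],[0,-0.8,0],[-0.2,-0.8,0],[-0.2,-0.8,0],[-0.18,-0.8,0]], rotation=[[0,0,0],[0,0,0],[0,0,0],[0,0,0],[0,0,0]], grip=[40,40,40,40,40])

```text
time: 18.62
eef_pos: [0.4668, -0.1062, 0.0825]
tcp_rot: [0.994, -0.106, -0.001, -0.0]
contact_force: [0.5, 0.0, -0.5]
opening: 0.52
```

Emit:
send_rows(translation=[[0,-0.8,0],[0,-0.8,0],[0,-0.8,0],[0,-0.6,0],[0,-0.37,0]], rotation=[[0,0,0],[0,0,0],[0,0,0],[0,0,0],[0,0,0]], grip=[40,40,40,40,40])

```text
time: 19.25
eef_pos: [0.4882, -0.0077, 0.0826]
tcp_rot: [0.994, -0.105, -0.001, -0.0]
contact_force: [0.2, 0.5, -0.5]
opening: 0.521
```

Emit:
send_rows(translation=[[0,0,0.4],[0,0,0.4],[0,0,0],[0,0,0]], rotation=[[0,0,0],[0,0,0],[0,0,0],[0,0,0]], grip=[40,40,40,40])

```text
time: 19.75
eef_pos: [0.4885, -0.0097, 0.0589]
tcp_rot: [0.994, -0.107, -0.0, -0.0]
contact_force: [-0.1, -0.1, -0.4]
opening: 0.517
```

```bash
python3 -c "
from h import *
from scipy.optimize import least_squares
go(488.6,-5.8,60,-12.2)
s=eyes.read_camera('side');e=ctrl.get_state()['eef_pos']
m=mask(s['image'],'copper');m[:60]=0
n,l,st,ce=cv2.connectedComponentsWithStats(m[:, :]);i=1+np.argmax(st[1:,4]);print(st[i])
cs,_=cv2.findContours((l==i).astype(np.uint8),cv2.RETR_EXTERNAL,cv2.CHAIN_APPROX_NONE)
c=max(cs,key=len);q=cv2.approxPolyDP(c,3,True)[:,0];print(q.tolist())
a=np.radians(-12.2);u=np.array([np.cos(a),np.sin(a),0]);v=np.array([-u[1],u[0],0])
for zt in (.105,.11,.115,.12):
  g=np.array([e[0],e[1],zt]);print(zt,pix(s,[g+.132*u+.023*v,g+.132*u-.023*v,g+.011*u+.023*v,g+.02*u-.023*v]).round(1).tolist())
cv2.imwrite('pics/over.png',s['image'])
t=eyes.read_camera('top');cv2.imwrite('pics/overtop.png',t['image'])
mm=mask(t['image'],'copper')[100:230,250:350];print('top visible',(mm>0).sum())
"
```

```text
t 19.75 pos [488.5  -9.7  58.9] turn [ 0.    0.01 -0.01] shift [-0.03 -0.13 -0.04] F [-0.1 -0.1 -0.4] open 0.517
[265 146  49  31 792]
[[265, 157], [266, 161], [307, 176], [307, 163], [313, 161], [309, 155], [278, 146]]
0.105 [[265.7, 160.8], [278.0, 145.8], [321.3, 182.3], [328.2, 164.5]]
0.11 [[265.5, 159.0], [277.8, 144.0], [321.3, 180.5], [328.2, 162.7]]
0.115 [[265.2, 157.2], [277.6, 142.2], [321.3, 178.7], [328.2, 160.9]]
0.12 [[264.9, 155.3], [277.3, 140.3], [321.3, 176.9], [328.2, 159.1]]
top visible 1241
```

Emit:
send_rows(translation=[[0,-0.13,0.3],[0,0,0.5],[0,0,0.5],[0,0,0.1],[0,0,0]], rotation=[[0,0,0],[0,0,0],[0,0,0],[0,0,0],[0,0,0]], grip=[40,40,40,40,40])

```text
time: 20.48
eef_pos: [0.4892, -0.0054, 0.0166]
tcp_rot: [0.994, -0.106, -0.001, -0.0]
contact_force: [-0.0, 0.2, -1.0]
opening: 0.523
```

```bash
python3 -c "
from h import *
go(488.6,-5.8,-8,-12.2)
e=ctrl.get_state()['eef_pos'];zt=.050+e[2]+.0036
a=np.radians(-12.2);u=np.array([np.cos(a),np.sin(a),0]);v=np.array([-u[1],u[0],0]);g=np.array([e[0],e[1],zt])
for n in('side','top'):
  s=eyes.read_camera(n);cv2.imwrite('pics/low_%s.png'%n,s['image'])
  m=mask(s['image'],'copper');w=np.zeros_like(m)
  x,y=pix(s,g+.08*u)[0].astype(int);cv2.circle(w,(int(x),int(y)),45,255,-1)
  k,l,st,ce=cv2.connectedComponentsWithStats(m&w);i=1+np.argmax(st[1:,4])
  cs,_=cv2.findContours((l==i).astype(np.uint8),cv2.RETR_EXTERNAL,cv2.CHAIN_APPROX_NONE)
  c=max(cs,key=len);print(n,st[i],cv2.approxPolyDP(c,2.5,True)[:,0].tolist())
  print(' exp',pix(s,[g+.132*u+.023*v,g+.132*u-.023*v,g+.011*u+.023*v,g+.011*u-.023*v]).round(1).tolist())
  p=proj(s,c[:,0],zt)*1000-g*1000;A=p@u;B=p@v
  print(' far end',np.percentile(A,[98,99.5,100]).round(1),'lat',np.percentile(B[(A>60)],[0,2,98,100]).round(1))
"
```

```text
t 20.48 pos [489.2  -5.4  16.6] turn [-0.    0.01  0.  ] shift [-0.02  0.02  0.82] F [-0.   0.2 -1. ] open 0.523
side [266 160  49  33 835] [[266, 175], [307, 192], [307, 181], [314, 177], [310, 172], [280, 160]]
 exp [[266.7, 174.4], [278.6, 159.4], [320.7, 195.8], [331.4, 179.6]]
 far end [134.1 134.2 134.4] lat [-23.4 -23.   28.   28.7]
top [307 140  25  18 243] [[310, 141], [308, 153], [329, 156], [331, 145], [325, 143], [326, 148], [321, 142]]
 exp [[310.1, 140.9], [331.0, 144.5], [300.0, 194.7], [321.4, 198.4]]
 far end [133.6 134.1 134.4] lat [-23.4 -23.2  24.3  25.1]
```

Both cameras agree with the predicted board outline to about 1–2 mm. That puts the board centre at about (551,−19) against the block at (549.5,−19), and the board is level. Lowering.

Emit:
send_rows(translation=[[0,0,0.3],[0,0,0.3],[0,0,0.12],[0,0,0],[0,0,0]], rotation=[[0,0,0],[0,0,0],[0,0,0],[0,0,0],[0,0,0]], grip=[40,40,40,40,40])

```text
time: 21.2
eef_pos: [0.4897, -0.0055, -0.0043]
tcp_rot: [0.994, -0.106, 0.0, 0.0]
contact_force: [0.4, 0.0, -0.1]
opening: 0.523
```

Emit:
send_rows(translation=[[0,0,0.04],[0,0,0],[0,0,0]], rotation=[[0,0,0],[0,0,0],[0,0,0]], grip=[40,40,40])

```text
time: 21.58
eef_pos: [0.4895, -0.0055, -0.0056]
tcp_rot: [0.994, -0.106, 0.0, -0.0]
contact_force: [0.4, -0.7, -1.4]
opening: 0.52
```

Emit:
send_rows(translation=[[0,0,0.04],[0,0,0],[0,0,0]], rotation=[[0,0,0],[0,0,0],[0,0,0]], grip=[40,40,40])

```text
time: 21.95
eef_pos: [0.4895, -0.0055, -0.0069]
tcp_rot: [0.994, -0.106, -0.0, 0.0]
contact_force: [0.3, 0.5, -0.4]
opening: 0.52
```

Emit:
send_rows(translation=[[0,0,0.03],[0,0,0],[0,0,0]], rotation=[[0,0,0],[0,0,0],[0,0,0]], grip=[40,40,40])

```text
time: 22.32
eef_pos: [0.4895, -0.0055, -0.0077]
tcp_rot: [0.994, -0.106, 0.0, 0.0]
contact_force: [-0.3, -0.3, -0.4]
opening: 0.518
```

Emit:
send_rows(translation=[[0,0,0.03],[0,0,0],[0,0,0]], rotation=[[0,0,0],[0,0,0],[0,0,0]], grip=[40,40,40])

```text
time: 22.7
eef_pos: [0.4895, -0.0055, -0.0082]
tcp_rot: [0.994, -0.106, -0.0, 0.0]
contact_force: [-2.3, 0.1, 5.1]
opening: 0.521
```

Contact at z −8.2 with 5 N, where the prediction was −8.6. Releasing, then straight up.

Emit:
send_rows(translation=[[0,0,0],[0,0,0],[0,0,0],[0,0,0],[0,0,0]], rotation=[[0,0,0],[0,0,0],[0,0,0],[0,0,0],[0,0,0]], grip=[50,58,66,66,66])

```text
time: 23.32
eef_pos: [0.4895, -0.0055, -0.0087]
tcp_rot: [0.994, -0.106, -0.0, -0.0]
contact_force: [0.5, -0.6, -0.1]
opening: 0.775
```

Emit:
send_rows(translation=[[0,0,-0.3],[0,0,-0.6],[0,0,-0.9],[0,0,-0.9],[0,0,-0.9]], rotation=[[0,0,0],[0,0,0],[0,0,0],[0,0,0],[0,0,0]], grip=[66,66,66,66,66])

```text
time: 23.95
eef_pos: [0.4895, -0.0055, 0.1009]
tcp_rot: [0.994, -0.106, 0.0, 0.0]
contact_force: [0.2, 0.0, 0.2]
opening: 0.776
```

Emit:
send_rows(translation=[[0,1,-0.5],[0,1,-0.5],[0,1,0],[0,1,0],[0,1,0]], rotation=[[0,0,0],[0,0,0],[0,0,0],[0,0,0],[0,0,0]], grip=[66,66,66,66,66])

```text
time: 24.58
eef_pos: [0.4577, -0.1531, 0.1302]
tcp_rot: [0.994, -0.106, 0.001, 0.0]
contact_force: [0.4, 1.2, -1.2]
opening: 0.772
```

Emit:
send_rows(translation=[[0,1,0],[0,1,0],[0,1,0],[0,0,0],[0,0,0]], rotation=[[0,0,0],[0,0,0],[0,0,0],[0,0,0],[0,0,0]], grip=[66,66,66,66,66])

```text
time: 25.2
eef_pos: [0.4388, -0.2396, 0.1296]
tcp_rot: [0.994, -0.106, 0.0, -0.0]
contact_force: [1.0, -0.6, 0.1]
opening: 0.775
```

```bash
python3 -c "
from h import *
go(489,-6,80,-12.2)
s=eyes.read_camera('side');t=eyes.read_camera('top')
print('side',rect(s,'copper',(297,190),.045),'top',rect(t,'copper',(316,179),.045))
a=cv2.resize(s['image'][140:240,240:380],None,fx=5.5,fy=5.5,interpolation=cv2.INTER_CUBIC)
b=cv2.resize(t['image'][110:220,170:440],(770,314))[:280]
cv2.imwrite('pics/final.png',np.vstack([a,b])[:600] if 0 else np.vstack([cv2.resize(a,(448,320)),cv2.resize(b,(448,163))]))"
```

```text
t 25.2 pos [ 438.8 -239.6  129.6] turn [-0. -0.  0.] shift [-0.01 -7.97  1.65] F [ 1.  -0.6  0.1] open 0.775
side {'xy': (552.1, -17.4), 'L': 143.9, 'W': 51.3, 'ang': -11.9} top {'xy': (549.8, -18.6), 'L': 143.1, 'W': 47.3, 'ang': -11.7}
```

View pics/final.png

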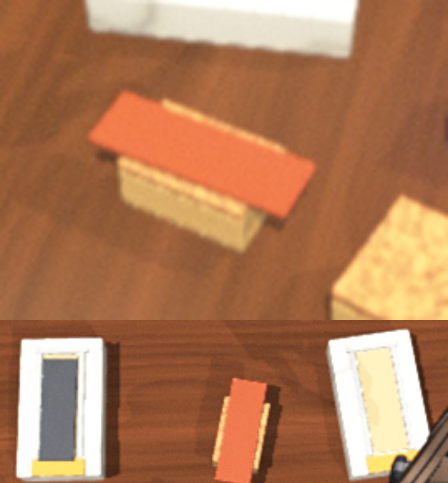

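The final picture shows the copper board flat, lengthways and centred on the small cork block, with cork showing evenly on both sides. The grey board is still on its slab and the tan board still in its nest. Handing in.

```bash
python3 -c "
from plant import ticket
print(ticket.sign_off())"
```

```text
the job is handed in; nothing more can be done
None
```

The copper-coloured board now lies flat and lengthways on the small cork-topped block, released, with the gripper well clear. I handed the job in at about 25 s of the 50 s allowed.

I dragged it about 54 mm with shut fingertips at 5–9 N, until it stuck out about 38 mm past the brass lip. Then I pinched it across the overhang, carried it over level, lowered it until the wrist read 5 N, and let go.

**Centring:** each camera puts the board centre within about 2 mm of the block centre it measured.

| Camera | Board centre (mm) | Block centre (mm) |
|---|---|---|
| Top | (549.8, −18.6) | (548.1, −19.5) |
| Side | (552.1, −17.4) | (551.6, −18.7) |

**Angle:** the board lies at about −12°. My readings of the block's own angle were −9° to −14°.

**Other boards:** the last picture shows the grey board still on its slab and the tan board in its nest. I judged both by eye and did not measure the grey board's position.

**Disagreement:** the shut fingertips touched the board with the reported TCP about 30 mm lower than they really were. I worked with that offset for the pinch and the placing, and the board met the block within 0.5 mm of the height it predicted.

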